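# Knock a stuck resin block out of its mould

### The job

A cured specimen block is stuck in the mould pocket of the little aluminium stand. Take the C-shaped knockout tool by its handle, feel for the hidden hole under the mould with its pin and gently push the pin all the way up so that the block stands proud, then lower the tool and leave it standing upright on the bench. Lift the loosened block out and lay it flat, right way up, in the white dish, without forcing anything or disturbing the other things.

Things in the scene. Friction and masses are not known exactly. Their poses are not given: they have to be found in the camera images.
- stand: Fixed aluminium mould stand, a small bridge 64 (x) x 110 (y) x 101 mm high; feet 8 high reach 67 to each side in y and 40 in x. Origin on the bench below the centre of its pocket, z up. Side plates at |y| 43 to 55 carry the mould; between them it is open underneath from both x ends, up to z = 70.
- pocket (a point): Centre of the pocket's mouth in the stand's flat top, z = 101 mm, axes as the stand's. The pocket is 25 (x) x 44 (y), 22 deep; its floor lies at z = 79. Let into the floor is a loose ejector plate, 13 (x) x 40 (y) x 4 thick (z 75 to 79), guided straight up and down under the block: pushed from below anywhere along it, it lifts the block evenly, and it drops back when let down.
- underside (a point): On the underside (z = 70 mm) of the stand's 5 mm steel sole plate, below the pocket's centre. The plate has one round 12 mm knockout hole, centred in the stand's x. It was clamped anywhere up to 10 mm to either side in the stand's y and does not move: where the hole is cannot be seen from above and is in no reading; find it by feel.
- block: Stuck specimen block of tan cured resin with a dark patch on top, 24 (x) x 40 (y) x 20 mm high, about 40 g; origin at the centre of its underside. At first on the pocket floor, axes as the stand's, top 2 below the stand's top. Two sprung pads in the pocket's +x cheek (stand z 94 to 100) nip it: pushing it up takes about 6 to 14 N, and it stays at the height where it is left.
- ejector: Steel C-shaped knockout tool, 0.35 kg, standing loose on the bench. Origin on the bench under the pin's axis, z up. Pin 9 mm dia, z 26 to 45. Collar below it 22 dia, z 10 to 26. Foot bar 10 thick, 20 wide, x -57 to 11, widening to 52 (y) at x -66 to -34. Stem 14 x 12 at x = -50, under the handle. Collar against the sole plate: the block is raised 14 mm.
- tip (a point): Slightly rounded upper end of the ejector's pin (45 mm above its base).
- handle (a point): Centre of the ejector's plain block handle, 24 (x) x 20 (y) x 40 mm high, z 90 to 130 over the base, 50 from the pin's axis.
- dish: Fixed white open dish, outside 90 (x) x 116 (y) x 16 high, walls and floor 5 thick; origin at the centre of its underside.
- dish_in (a point): Centre of the dish's inner floor, 5 above the bench; axes as the dish's.
- beaker: Bystander, to be left alone: white plastic jug with a handle, 90 dia x 110 high (mm); origin at the centre of its underside.
- bottle: Bystander, to be left alone: small amber bottle, 48 dia x 130 high (mm); origin at the centre of its underside.
- slidebox: Bystander, to be left alone: closed grey slide box, 50 x 90 x 35 (mm); origin at the centre of its underside.
- spare0: Bystander, to be left alone: finished specimen block on a white 30 x 26 base, 16 high (mm); origin at the centre of its underside.
- spare1: Bystander, to be left alone: finished specimen block on a white 30 x 26 base, 16 high (mm); origin at the centre of its underside.
- forceps: Bystander, to be left alone: steel forceps lying flat, 120 long (mm); origin at the centre of its underside.
Mind the look-alikes: they are no part of the job. There is more than one size of the ejector; the one meant has the size given above.

How it is judged:
By the outcome, as a careful person would: the job done as asked, in the order asked, and still so for the second after the job is handed in, with the robot touching nothing.
It also fails if it takes over 72 s, if anything falls off the work surface, if the arm or the gripper's body presses on something with over 40 N, if the wrist force passes 120 N, or if a joint passes its speed limit or range.

### The arm

A 7-joint arm with a two-finger parallel gripper is mounted at the origin on the work surface. World frame = base frame: x ahead of the robot, y to its left, z up, the work surface at z = 0. Lengths are in m, angles in rad, forces in N, time in s.
With the tool pointing down it reaches from about 0.35 to 0.9 m from the base axis. Payload 7.2 kg.
Tool frame: the origin (TCP) lies between the finger pads; the fingertips stand 17 mm ahead of it and the grasp point (between the pads) lies 2 mm behind it; z points along the fingers, y is the line along which they close (so a half turn about z gives the same grasp; the last joint's range is limited). The gripper opens to 85 mm and grips with 20 to 120 N. Pads are 22 mm wide; open, the fingers measure 114 mm over their backs; the gripper's body (76 mm by 85 mm) begins 54 mm behind the grasp point. The pads swing forward as they close: fully open they stand 13 mm farther back than shut.
Start: joints at [-1.214, 0.411, -0.013, 1.596, 0.006, 1.134, -0.082], TCP at [0.258, 0.569, 0.248] pointing down, gripper open.
Joint ranges: [-2.95, 2.95], [-0.29, 1.99], [-1.47, 1.44], [0.14, 2.54], [-1.03, 4.17], [0.13, 1.85], [-2.86, 2.86]. Speed limits (rad/s): [2.39, 2.39, 3.01, 3.01, 3.14, 3.14, 3.14].

### API

Orientations are given as [roll, pitch, yaw] about the fixed x, y, z axes, in that order (R = Rz(yaw) Ry(pitch) Rx(roll)).
In Python, from station import get_state, snapshot, job_done gives the robot as it stands.
- The arm moves only by the tool apply_moves, never from a script. Its argument "plan" is one flat list of numbers, 7 for each row, row after row: the shift along the tool's x, y, z in mm, then the turn, a rotation vector about the tool's x, y, z in rad, then the finger opening in mm, from 0 to 85.4. In form: [x, y, z, wx, wy, wz, gripper, x, y, z, wx, wy, wz, gripper, ...]. A call has 1 to 8 rows; each row shifts and turns the commanded pose from where the row before left it, along the tool's axes as they then stand; what a row does not reach is not made up. A row lasts 1/8 s, in which the tool goes at most 62.5 mm and 10.7 degrees, less where a joint would pass 70% of its speed; a pose out of reach is approached as far as the arm can. A call is refused whole if a number of a shift passes 62.5 or a number of a turn 0.188, either way. A call with a gripper value outside its range is refused whole. The fingers move at their own pace and stop on an object; "force" is the grip in N (left out, the last holds). Time passes only in rows, so rows that do not move let the fingers close. It gives the time, the measured TCP pose, the force, the opening and the grip force at its end, in the units of the state.
- get_state(): the state, without advancing time (a new reading comes with each control period).
- snapshot(name): name is "scene" or "top" or "wrist"; returns a dict with "pixels" (480x640x3 uint8, red, green, blue), "fov_y" (degrees; the focal length in pixels is half the picture's height over the tangent of half this angle, whatever the lens; pixels are square), "cx", "cy" (the principal point, pixels), "R" (3x3) and "t" (3): a world point X has camera coordinates R X + t. Camera axes: x right, y down, z forward; pixel columns grow to the right and rows downward; lengths in m; the calibration is good to about 2 mm. A picture is of the moment at which its call begins. There is no depth.
- job_done(): hands the job in; it is judged then, once.
The state is a dict: "clock": time; "joints": joint angles; "joint_vel": joint speeds; "tau": joint torques, N m; "tool_pos": TCP position; "ee_rot": TCP orientation; "force": force on the tool from outside, world axes, zero at the start; "ft_torque": the same for the moment, N m; "width": finger opening in m; "gripper_force": force on a finger pad.
Only numpy, scipy, OpenCV 4.12 (cv2) and the standard library are available. Lean on these libraries where they do the work, as an engineer would, in place of code of your own. Each camera call takes 0.05 s, during which the arm holds its last target. There are 200 camera calls.

## Working session

There is one attempt and no reset: what is moved stays moved. The work goes in short steps, Python scripts to look and compute and a tool call to move; the robot and the scene stay as the last step left them, time stands still between calls to the robot, and variables do not carry over. Pictures are saved under pics/ and viewed, at most 13 in all, crops included, and the job is handed in when it is done.

Besides the shell and the picture viewer there is one more tool, called after ">>>" by a JSON object that holds its "method" and its "body", one argument or row to a line. apply_moves: Moves the arm, as the interface text tells. Its arguments: {"type":"object","properties":{"plan":{"type":"array","items":{"type":"number"}},"force":{"type":"number"}},"required":["plan"]}

```bash
mkdir -p pics; ls; python3 - <<'E'
from station import get_state,snapshot
import cv2,numpy as np
print(get_state())
for n in("scene","top"):
    s=snapshot(n);cv2.imwrite(f"pics/{n}0.png",s["pixels"][:,:,::-1]);np.savez(f"pics/{n}0.npz",**s)
    print(n,s["fov_y"],s["cx"],s["cy"],s["R"],s["t"])
E
```

```text
pics
{'clock': 0.0, 'joints': array([-1.2142245 ,  0.4118678 , -0.01271608,  1.59706212,  0.00560266,
        1.13428899, -0.08219942]), 'joint_vel': array([ 0.00027856, -0.00022351,  0.00047398,  0.00026781, -0.00079445,
        0.00012424,  0.00079626]), 'tau': array([ 1.01062287e-03, -6.00634289e+01,  6.82090223e-01, -2.99404460e+01,
        1.36960603e-02,  1.09271921e-02, -3.51623839e-05]), 'tool_pos': array([0.25741061, 0.56901086, 0.24746563]), 'ee_rot': array([-3.14000611e+00,  1.13786542e-04,  2.71685108e+00]), 'force': array([-0.21330471,  0.23620924, -0.02741972]), 'ft_torque': array([ 0.03085775, -0.0382319 , -0.02375886]), 'gripper_force': 0.0, 'width': 0.08508258522710119}
scene 43.87639898155614 311.7629800871164 239.4117025598826 [[-0.64662988  0.7625089   0.02121258]
 [ 0.4027745   0.36491649 -0.83940971]
 [-0.64779819 -0.53424351 -0.54308505]] [ 0.37424703 -0.17337039  1.40587978]
top 57.85766989186604 320.299213820701 236.21934817551212 [[-0.02762963 -0.99902609 -0.0344016 ]
 [-0.99843381  0.02925536 -0.04768706]
 [ 0.04864705  0.03303014 -0.99826974]] [0.04591151 0.59811763 0.96333014]
```

View pics/top0.png

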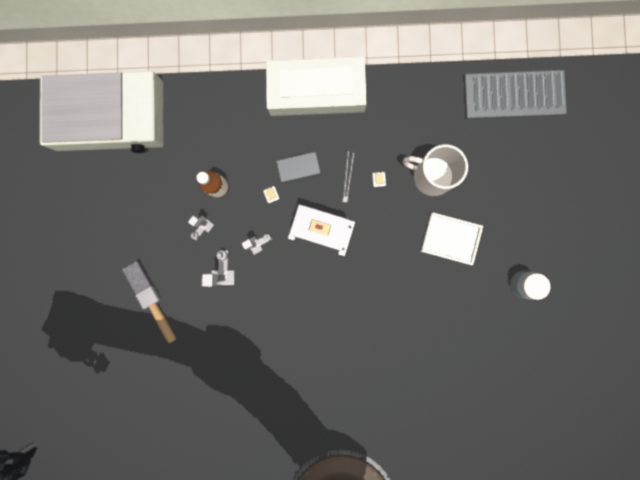

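View pics/scene0.png

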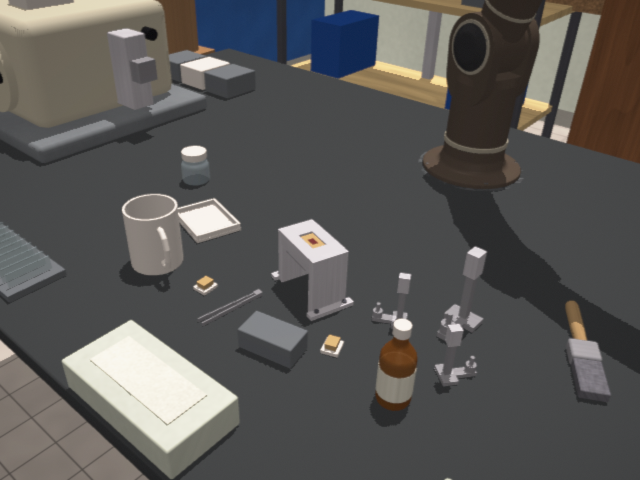

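```bash
cat > h.py <<'E'
import numpy as np,cv2
from station import snapshot,get_state
class Cam:
    def __init__(s,d):
        s.im=d["pixels"];s.f=240/np.tan(np.radians(float(d["fov_y"]))/2);s.c=np.array([float(d["cx"]),float(d["cy"])]);s.R=d["R"];s.t=d["t"];s.o=-s.R.T@s.t
    def ray(s,p): return s.R.T@np.array([(p[0]-s.c[0])/s.f,(p[1]-s.c[1])/s.f,1])
    def at(s,p,z):
        r=s.ray(p);return s.o+r*(z-s.o[2])/r[2]
    def px(s,X):
        q=s.R@np.asarray(X)+s.t;return s.c+s.f*q[:2]/q[2]
def load(n): return Cam(np.load(f"pics/{n}.npz"))
def live(n): return Cam(snapshot(n))
E
python3 - <<'E'
from h import *
T=load("top0");S=load("scene0")
a=cv2.resize(T.im[180:300,170:300],None,fx=4,fy=4,interpolation=cv2.INTER_CUBIC)[:,:,::-1]
b=cv2.resize(T.im[195:265,280:365],None,fx=3,fy=3,interpolation=cv2.INTER_CUBIC)[:,:,::-1]
o=np.zeros((480,780,3),np.uint8);o[:,:520]=a;o[:210,520:775]=b
cv2.imwrite("pics/c1.png",o)
b=cv2.resize(S.im[235:390,365:500],None,fx=4,fy=4,interpolation=cv2.INTER_CUBIC)[:600,:,::-1]
cv2.imwrite("pics/c2.png",b)
print(T.o,S.o)
E
```

```text
[ 0.55158621 -0.00345028  0.99176523] [1.22255486 0.52898117 0.61004475]
```

View pics/c1.png

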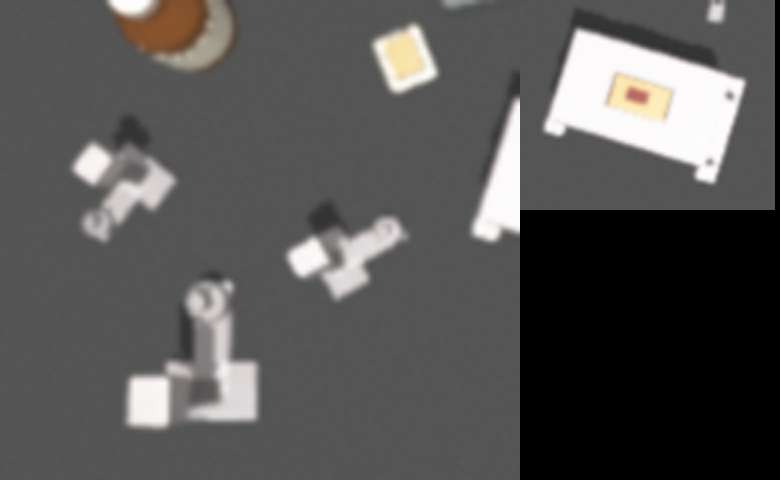

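View pics/c2.png

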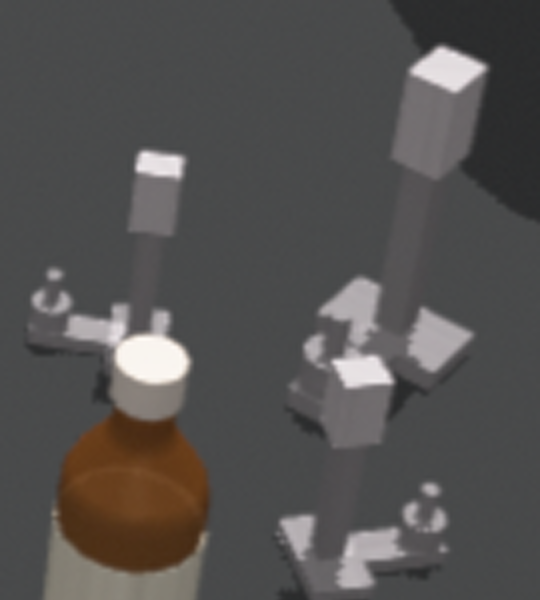

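```bash
python3 - <<'E'
from h import *
T=load("top0");S=load("scene0")
def tri(p,q):
    a,b=T.ray(p),S.ray(q);A=np.stack([a,-b],1)
    l=np.linalg.lstsq(A,S.o-T.o,rcond=None)[0]
    P,Q=T.o+l[0]*a,S.o+l[1]*b;return (P+Q)/2,np.linalg.norm(P-Q)
c=lambda x,y:(170+(x-1.5)/4,180+(y-1.5)/4)
d=lambda x,y:(365+(x-1.5)/4,235+(y-1.5)/4)
for n,h,p,hs,ps in(("A",(93,164),(98,222),(360,372),(430,490)),("B",(308,257),(386,230),(160,163),(54,274)),("C",(149,401),(206,302),(448,68),None)):
    H,e=tri(c(*h),d(*hs));print(n,"handle",H,e)
    if ps:
        P,e=tri(c(*p),d(*ps));print("pin",P,e,np.linalg.norm((P-H)[:2]))
for z in(.0,.026,.045):print("C pin",T.at(c(206,300),z))
print([T.at(c(*p),.01)[:2] for p in((258,361),(258,420),(172,361),(172,420))])
# stand top corners, crop fx3 at(280,195)
e=lambda x,y:(280+(x-520-1)/3,195+(y-1)/3)
print("stand top",[T.at(e(*p),.101)[:2] for p in((576,29),(745,80),(716,168),(551,123))])
# masks: block, dish, scene stand top
hsv=cv2.cvtColor(T.im,cv2.COLOR_RGB2HSV)
for nm,m in(("white",cv2.inRange(hsv,(0,0,190),(179,60,255))),("tan",cv2.inRange(hsv,(10,50,150),(30,255,255)))):
    for k in cv2.findContours(m,cv2.RETR_EXTERNAL,cv2.CHAIN_APPROX_NONE)[0]:
        r=cv2.minAreaRect(k)
        if 20<cv2.contourArea(k)<3500 and 170<r[0][0]<500 and 150<r[0][1]<300: print(nm,r)
E
```

```text
A handle [0.63646411 0.29447144 0.08779772] 4.9692107626651147e-05
pin [0.60833371 0.31420617 0.02658674] 0.004289108355874847 0.03436246921668667
B handle [0.58379399 0.18149409 0.08901534] 0.0009639107248650523
pin [0.59947301 0.15010266 0.02895082] 0.001914648972209067 0.03508922107043706
C handle [0.51272983 0.25465488 0.1289424 ] 0.0008680298478694133
C pin [0.56421565 0.2588049  0.        ]
C pin [0.56388456 0.25192965 0.026     ]
C pin [0.56364261 0.24690543 0.045     ]
[array([0.5286459 , 0.22696251]), array([0.49527932, 0.22756685]), array([0.52995848, 0.27623977]), array([0.49653265, 0.27676493])]
stand top [array([0.66224135, 0.06958238]), array([ 0.62350564, -0.04537801]), array([ 0.56390752, -0.02374394]), array([0.5979629 , 0.08841618])]
white ((206.5, 280.0), (12.0, 9.0), 90.0)
white ((225.63739013671875, 268.0716247558594), (32.32225799560547, 14.412422180175781), 87.79740142822266)
white ((246.50001525878906, 244.00001525878906), (6.708203315734863, 8.049844741821289), 63.43495178222656)
white ((259.05999755859375, 242.91998291015625), (10.000000953674316, 22.2000026
[... 467 characters left out ...]
486328125, 194.36209106445312), (13.55575942993164, 11.698805809020996), 68.19859313964844)
white ((378.731689453125, 179.08538818359375), (13.36221694946289, 12.25790023803711), 83.6598129272461)
white ((202.0, 177.5), (11.0, 10.0), 90.0)
white ((410.2000427246094, 165.60000610351562), (9.838699340820312, 3.5777084827423096), 26.56505012512207)
white ((441.1170654296875, 167.8782196044922), (44.38383102416992, 52.787261962890625), 67.83365631103516)
tan ((319.4999694824219, 227.00003051757812), (19.922346115112305, 10.435514450073242), 18.43494987487793)
tan ((270.3017578125, 193.37069702148438), (10.110595703125, 6.827935695648193), 66.80140686035156)
tan ((378.5, 178.5), (9.0, 7.0), 90.0)
```

>>> {"method": "apply_moves", "body": {
  "plan": [0,0,0,0,0,-0.13,50,0,0,0,0,0,-0.13,50,0,0,0,0,0,-0.13,50,-38,-44,5,0,0,0,50,-38,-44,5,0,0,0,50,-38,-44,5,0,0,0,50,-38,-44,5,0,0,0,50,-38,-44,5,0,0,0,50],
  "force": 80
}}

```text
clock: 1.1
tool_pos: [0.4407, 0.3412, 0.223]
ee_rot: [-3.141, -0.0, 3.107]
force: [0.4, 1.0, 0.1]
width: 0.0501
gripper_force: 0.0
```

```bash
cat >> h.py <<'E'
def go(x,y,z,yaw):
    "tool-frame shift (mm) after turn wz to reach target TCP"
    s=get_state();c=s["ee_rot"][2];dz=-(yaw-c);dz=(dz+np.pi)%(2*np.pi)-np.pi
    d=(np.array([x,y,z])-s["tool_pos"])*1000
    tx=np.array([np.cos(yaw),np.sin(yaw)]);ty=np.array([np.sin(yaw),-np.cos(yaw)])
    print("pos",s["tool_pos"].round(4),"rot",s["ee_rot"].round(4),"F",s["force"].round(1),"| wz",round(dz,3),"shift",round(d[:2]@tx,1),round(d[:2]@ty,1),round(-d[2],1))
E
python3 - <<'E'
from h import *
go(.5128,.254,.18,3.107)
T=load("top0")
print(T.at((452,238.34),.016),T.at((319.5,227),.099))
s=snapshot("wrist");cv2.imwrite("pics/w1.png",s["pixels"][:,:,::-1]);np.savez("pics/w1.npz",**s)
c=Cam(s);print(c.o,c.px([.5128,.254,.13]),c.px([.612,.022,.101]))
E
```

```text
pos [0.4407 0.3412 0.223 ] rot [-3.1414e+00 -2.0000e-04  3.1069e+00] F [0.4 1.  0.1] | wz -0.0 shift -75.1 -84.7 43.0
[ 0.58581403 -0.26439947  0.016     ] [0.61416209 0.02721092 0.099     ]
[0.35797692 0.34370525 0.34992247] [187.62758457 354.03703833] [-61.60611244 441.96824635]
```

View pics/w1.png

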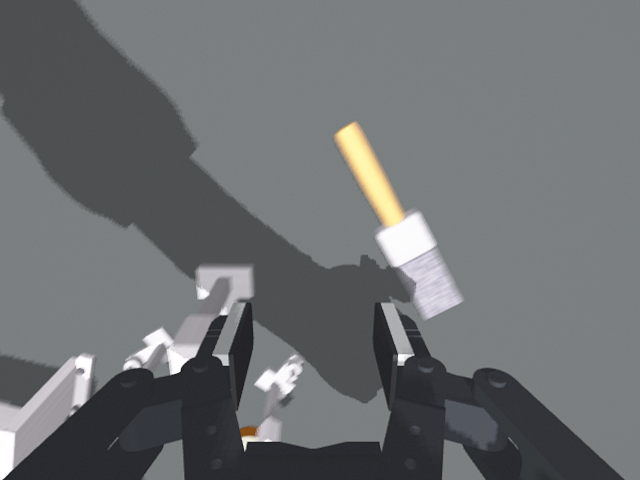

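>>> {"method": "apply_moves", "body": {
  "plan": [-25,-28,0,0,0,0,50,-25,-28,0,0,0,0,50,-25,-28.5,0,0,0,0,50,0,0,25,0,0,0,50,0,0,25,0,0,0,50,0,0,25,0,0,0,50,0,0,0,0,0,0,50]
}}

```text
clock: 2.02
tool_pos: [0.5104, 0.2554, 0.1463]
ee_rot: [-3.139, -0.004, 3.107]
force: [-0.5, -1.0, 0.1]
width: 0.0501
gripper_force: 0.0
```

```bash
python3 - <<'E'
from h import *
go(.5128,.254,.108,3.107)
s=snapshot("wrist");c=Cam(s);print(c.px([.5128,.254,.13]))
t=live("top");a=cv2.resize(t.im[180:300,170:300],None,fx=4,fy=4)
b=cv2.resize(c.im,(520,390))[:,:,::-1]
o=np.zeros((480,1040//2+270,3),np.uint8);o[:390,:520]=b;o[:240,520:780]=cv2.resize(a,(260,240))[:,:,::-1]
cv2.imwrite("pics/c3.png",o)
E
```

```text
pos [0.5104 0.2554 0.1463] rot [-3.1392 -0.0038  3.1069] F [-0.5 -1.   0.1] | wz -0.0 shift -2.4 -1.3 38.3
[310.93407875 318.64016611]
```

View pics/c3.png

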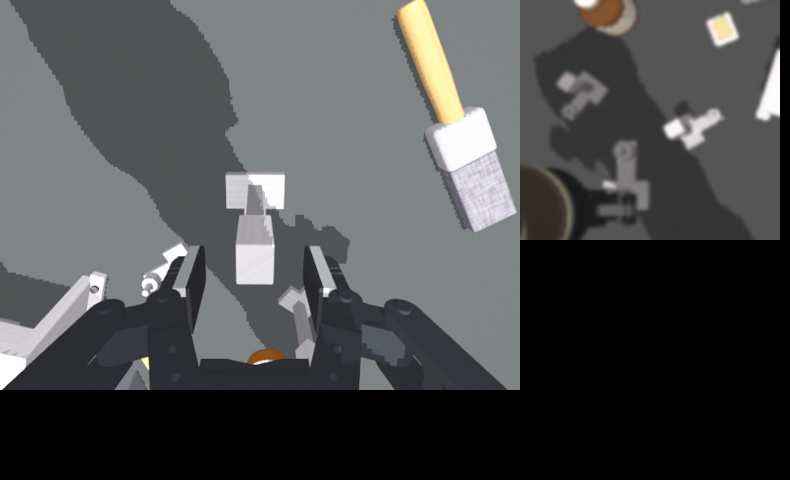

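>>> {"method": "apply_moves", "body": {
  "plan": [-2.4,0,13,0,0,0,50,0,0,13,0,0,0,50,0,0,12,0,0,0,50,0,0,0,0,0,0,15,0,0,0,0,0,0,15,0,0,0,0,0,0,15,0,0,0,0,0,0,15,0,0,0,0,0,0,15],
  "force": 100
}}

```text
clock: 3.12
tool_pos: [0.5141, 0.2558, 0.1103]
ee_rot: [-3.142, -0.0, 3.107]
force: [0.3, 0.2, -3.7]
width: 0.0193
gripper_force: 97.5
```

>>> {"method": "apply_moves", "body": {
  "plan": [0,0,-20,0,0,0,15,0,0,-25,0,0,0,15,25,0,0,0,0,0,15,25,0,0,0,0,0,15,0,0,0,0,0,0.137,15,0,0,0,0,0,0.137,15,-20,-35,0,0,0,0,15,-20,-35,0,0,0,0,15]
}}

```text
clock: 4.12
tool_pos: [0.4811, 0.1783, 0.1554]
ee_rot: [3.141, 0.0, 2.835]
force: [0.9, 0.1, -3.3]
width: 0.0191
gripper_force: 98.4
```

>>> {"method": "apply_moves", "body": {
  "plan": [-20,-35,0,0,0,0,15,-20,-35,0,0,0,0,15,-20,-35,0,0,0,0,15,0,0,0,0,0,0,15,0,0,0,0,0,0,15]
}}

```text
clock: 4.75
tool_pos: [0.5063, 0.061, 0.1553]
ee_rot: [3.141, -0.0, 2.833]
force: [0.3, -0.1, -3.3]
width: 0.0191
gripper_force: 98.7
```

```bash
python3 - <<'E'
from h import *
go(.508,.058,.12,2.8326)
for n in("wrist","top","scene"):
    s=snapshot(n);cv2.imwrite(f"pics/{n}2.png",s["pixels"][:,:,::-1]);np.savez(f"pics/{n}2.npz",**s)
W=load("wrist2");S=load("scene2");T=load("top2")
o=np.zeros((600,800,3),np.uint8)
o[:480,:640]=W.im
a=cv2.resize(S.im[200:350,240:400],(400,375),interpolation=cv2.INTER_CUBIC);o[225:600,400:800]=a
cv2.imwrite("pics/c4.png",o[:,:,::-1])
E
```

```text
pos [0.5063 0.061  0.1553] rot [ 3.1411e+00 -2.0000e-04  2.8327e+00] F [ 0.3 -0.1 -3.3] | wz 0.0 shift -2.6 -2.3 35.3
```

View pics/c4.png

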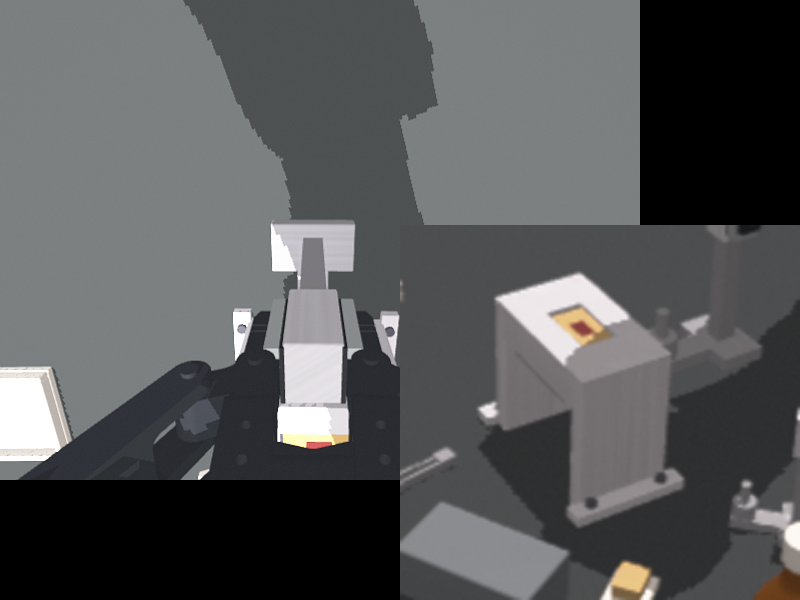

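```bash
python3 - <<'E'
from h import *
T=load("top0");S=load("scene0");W=load("wrist2")
def blk(c,w):
    x0,y0,x1,y1=w;h=cv2.cvtColor(c.im,cv2.COLOR_RGB2HSV)
    m=np.zeros(h.shape[:2],np.uint8);m[y0:y1,x0:x1]=((h[...,1]>60)&(h[...,2]>60))[y0:y1,x0:x1]*255
    k=max(cv2.findContours(m,cv2.RETR_EXTERNAL,cv2.CHAIN_APPROX_NONE)[0],key=cv2.contourArea)
    mo=cv2.moments(k);return (mo["m10"]/mo["m00"],mo["m01"]/mo["m00"]),cv2.minAreaRect(k)
def corners(c,w,n=4):
    x0,y0,x1,y1=w;g=cv2.cvtColor(c.im,cv2.COLOR_RGB2GRAY)
    return g
for c,w in((T,(295,210,350,245)),(S,(285,220,340,260))):
    p,r=blk(c,w);print(p,r,c.at(p,.099))
# wrist: foot tops z=.008 and stand near-edge at z=.101
g=cv2.cvtColor(W.im,cv2.COLOR_RGB2GRAY).astype(int)
for r in(315,325):print(r,[ (x,g[r,x]) for x in range(225,260)][::2],[ (x,g[r,x]) for x in range(375,410)][::2])
for x in(285,300,315,330,343):print(x,[(y,g[y,x]) for y in range(394,446,2)])
r=cv2.cvtColor(W.im,cv2.COLOR_RGB2HSV)
for y in(436,438,440):print(y,[(x,tuple(W.im[y,x])[::2]) for x in list(range(278,288,2))+list(range(342,352,2))])
E
```

```text
(319.3109072375127, 226.70234454638123) ((319.443359375, 226.6981201171875), (19.367835998535156, 9.889959335327148), 15.945395469665527) [0.6147886  0.02758392 0.099     ]
(312.2183574879227, 240.01352657004827) ((312.25, 240.25), (21.920312881469727, 11.313708305358887), 45.0) [0.6138246  0.02791874 0.099     ]
315 [(225, np.int64(128)), (227, np.int64(127)), (229, np.int64(127)), (231, np.int64(124)), (233, np.int64(255)), (235, np.int64(255)), (237, np.int64(255)), (239, np.int64(255)), (241, np.int64(255)), (243, np.int64(255)), (245, np.int64(255)), (247, np.int64(255)), (249, np.int64(255)), (251, np.int64(123)), (253, np.int64(99)), (255, np.int64(115)), (257, np.int64(44)), (259, np.int64(42))] [(375, np.int64(81)), (377, np.int64(80)), (379, np.int64(75)), (381, np.int64(160)), (383, np.int64(196)), (385, np.int64(193)), (387, np.int64(188)), (389, np.int64(188)), (391, np.int64(186)), (393, np.int64(186)), (395, np.int64(187)), (397, np.int64(190)), (399, np.int64(112)), (401, np.int64(78)), (403, np.int64(80)), (405, np.int64(83)), (407, np.int64(81)), (409, np.int64(79))
[... 4142 characters left out ...]
(282, (np.uint8(155), np.uint8(165))), (284, (np.uint8(255), np.uint8(190))), (286, (np.uint8(255), np.uint8(192))), (342, (np.uint8(226), np.uint8(121))), (344, (np.uint8(226), np.uint8(121))), (346, (np.uint8(228), np.uint8(121))), (348, (np.uint8(153), np.uint8(85))), (350, (np.uint8(37), np.uint8(45)))]
440 [(278, (np.uint8(255), np.uint8(255))), (280, (np.uint8(203), np.uint8(205))), (282, (np.uint8(155), np.uint8(164))), (284, (np.uint8(255), np.uint8(190))), (286, (np.uint8(255), np.uint8(195))), (342, (np.uint8(229), np.uint8(123))), (344, (np.uint8(231), np.uint8(123))), (346, (np.uint8(234), np.uint8(125))), (348, (np.uint8(151), np.uint8(91))), (350, (np.uint8(37), np.uint8(45)))]
```

```bash
python3 - <<'E'
from h import *
W=load("wrist2");g=cv2.cvtColor(W.im,cv2.COLOR_RGB2GRAY).astype(float)
def edge(v,i0):
    d=np.abs(np.diff(v));return i0+(d*(np.arange(len(d))+.5)).sum()/d.sum(), round(d.max())
for x in(236,240,244,247,385,389,393,396):print(x,[int(v) for v in g[302:318,x]])
st=get_state();yw=2.8327;ex=-np.array([np.cos(yw),np.sin(yw)]);ey=np.array([-ex[1],ex[0]])
L=W.at((232,315),.008)[:2];R=W.at((398.5,315),.008)[:2]
print("feet outer",L,R,np.linalg.norm(L-R),"mid",(L+R)/2)
tp=np.array([.5063,.061]);B=np.array([.6143,.0277])
print("along,lat of block rel TCP",(B-tp)@ex*1e3,(B-tp)@ey*1e3,"feet mid lat",((L+R)/2-tp)@ey*1e3)
for x in(285,343):
    q=W.at((x,406.9),.101)[:2];print("near edge",(q-tp)@ex*1e3,(q-tp)@ey*1e3)
# handle top edges
print([int(v) for v in g[395,276:292]],[int(v) for v in g[395,335:351]])
for x in(282.5,342.5):
    q=W.at((x,395),.1755)[:2];print("handle edge lat",(q-tp)@ey*1e3,(q-tp)@ex*1e3)
q=W.at((313,403),.1755)[:2];print("handle far edge",(q-tp)@ex*1e3)
E
```

```text
236 [127, 127, 126, 126, 127, 133, 171, 200, 205, 203, 253, 255, 255, 255, 255, 255]
240 [127, 127, 129, 127, 126, 124, 166, 202, 182, 149, 249, 255, 255, 255, 255, 255]
244 [126, 127, 126, 127, 126, 124, 164, 200, 201, 197, 251, 255, 255, 255, 255, 255]
247 [127, 127, 127, 126, 126, 123, 165, 203, 207, 180, 247, 255, 255, 255, 255, 255]
385 [79, 81, 81, 79, 83, 79, 80, 77, 100, 146, 171, 167, 164, 193, 227, 232]
389 [82, 80, 81, 79, 82, 80, 79, 80, 88, 136, 167, 163, 160, 188, 225, 230]
393 [80, 82, 78, 81, 79, 81, 80, 79, 87, 136, 165, 163, 163, 186, 223, 229]
396 [81, 82, 80, 79, 82, 83, 81, 80, 78, 135, 171, 167, 165, 189, 224, 231]
feet outer [ 0.55973229 -0.02451262] [0.60080127 0.10354502] 0.13448204423236168 mid [0.58026678 0.0395162 ]
along,lat of block rel TCP 113.0117749033781 1.1084823806421067 feet mid lat 2.019201991985049
near edge 83.91416539807719 -16.355528994193595
near edge 83.97448606798166 17.608421056378784
[43, 43, 41, 61, 60, 59, 61, 59, 46, 206, 230, 227, 227, 228, 228, 226] [224, 222, 222, 223, 226, 231, 129, 50, 59, 60, 76, 53, 37, 43, 46, 45]
handle edge lat -10.411994268256587 10.391199842785984
handle edge lat 10.027069926507746 10.426569586643295
handle far edge 13.78922327912973
```

>>> {"method": "apply_moves", "body": {
  "plan": [0,0,11,0,0,0.0175,15,0,0,11,0,0,0,15,0,0,11,0,0,0,15,0,3.5,0,0,0,0,15,-13,0,0,0,0,0,15,-13,0,0,0,0,0,15,-13,0,0,0,0,0,15,0,0,0,0,0,0,15]
}}

```text
clock: 5.9
tool_pos: [0.5457, 0.0505, 0.1224]
ee_rot: [3.142, 0.001, 2.814]
force: [0.3, 0.3, -4.0]
width: 0.0188
gripper_force: 98.7
```

>>> {"method": "apply_moves", "body": {
  "plan": [-9,0,0,0,0,0,15,-9,0,0,0,0,0,15,-7.2,0,0,0,0,0,15,0,0,0,0,0,0,15,0,0,0,0,0,0,15]
}}

```text
clock: 6.52
tool_pos: [0.568, 0.0433, 0.1222]
ee_rot: [-3.141, -0.001, 2.815]
force: [0.5, -0.1, -3.3]
width: 0.0189
gripper_force: 98.7
```

```bash
python3 - <<'E'
from h import *
go(.5,.05,.12,2.815)
W=live("wrist");T=live("top");S=live("scene")
o=np.zeros((600,800,3),np.uint8)
o[:480,:640]=W.im
a=cv2.resize(S.im[200:350,240:400],(400,375),interpolation=cv2.INTER_CUBIC);o[225:600,400:800]=a
cv2.imwrite("pics/c5.png",o[:,:,::-1])
E
```

```text
pos [0.568  0.0433 0.1222] rot [-3.1415e+00 -5.0000e-04  2.8154e+00] F [ 0.5 -0.1 -3.3] | wz 0.0 shift 66.6 -15.4 2.2
```

View pics/c5.png

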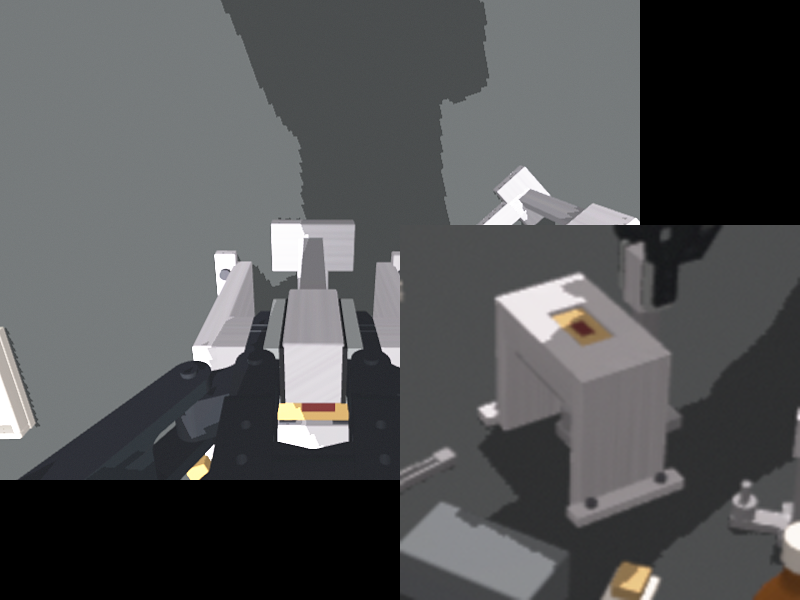

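>>> {"method": "apply_moves", "body": {
  "plan": [0,0,-6,0,0,0,15,0,0,-4,0,0,0,15,0,0,-1,0,0,0,15,0,0,-1,0,0,0,15,0,0,-1,0,0,0,15,0,0,0,0,0,0,15]
}}

```text
clock: 7.42
tool_pos: [0.5683, 0.0432, 0.1353]
ee_rot: [-3.142, -0.0, 2.815]
force: [0.9, -0.7, -2.6]
width: 0.0188
gripper_force: 98.7
```

>>> {"method": "apply_moves", "body": {
  "plan": [0,0,-1,0,0,0,15,0,0,0,0,0,0,15]
}}

```text
clock: 7.68
tool_pos: [0.5683, 0.0432, 0.1363]
ee_rot: [3.142, 0.0, 2.815]
force: [0.0, -0.4, -4.3]
width: 0.0192
gripper_force: 98.7
```

>>> {"method": "apply_moves", "body": {
  "plan": [0,0,-0.7,0,0,0,15,0,0,0,0,0,0,15]
}}

```text
clock: 7.92
tool_pos: [0.5683, 0.0432, 0.137]
ee_rot: [3.142, 0.0, 2.815]
force: [-0.2, -0.1, -3.7]
width: 0.0186
gripper_force: 98.7
```

>>> {"method": "apply_moves", "body": {
  "plan": [0,0,-0.7,0,0,0,15,0,0,0,0,0,0,15]
}}

```text
clock: 8.18
tool_pos: [0.5683, 0.0432, 0.1377]
ee_rot: [3.142, 0.0, 2.815]
force: [-0.0, 0.5, -3.6]
width: 0.0189
gripper_force: 98.7
```

>>> {"method": "apply_moves", "body": {
  "plan": [0,0,-1,0,0,0,15,0,0,0,0,0,0,15]
}}

```text
clock: 8.43
tool_pos: [0.5684, 0.0432, 0.1388]
ee_rot: [3.142, 0.0, 2.815]
force: [-0.4, -1.0, -3.8]
width: 0.0189
gripper_force: 98.7
```

>>> {"method": "apply_moves", "body": {
  "plan": [0,0,-1,0,0,0,15,0,0,0,0,0,0,15]
}}

```text
clock: 8.68
tool_pos: [0.5683, 0.0432, 0.1398]
ee_rot: [3.142, 0.0, 2.815]
force: [0.5, -0.7, -3.9]
width: 0.0186
gripper_force: 98.7
```

>>> {"method": "apply_moves", "body": {
  "plan": [0,0,-1,0,0,0,15,0,0,0,0,0,0,15]
}}

```text
clock: 8.93
tool_pos: [0.5682, 0.0432, 0.1404]
ee_rot: [-3.141, -0.0, 2.815]
force: [2.2, -0.6, -6.1]
width: 0.0189
gripper_force: 98.2
```

>>> {"method": "apply_moves", "body": {
  "plan": [0,0,-1,0,0,0,15,0,0,0,0,0,0,15]
}}

```text
clock: 9.18
tool_pos: [0.5683, 0.0432, 0.1414]
ee_rot: [-3.141, -0.0, 2.815]
force: [2.1, -0.1, -8.9]
width: 0.0188
gripper_force: 98.1
```

>>> {"method": "apply_moves", "body": {
  "plan": [0,0,-1,0,0,0,15,0,0,-1,0,0,0,15,0,0,0,0,0,0,15]
}}

```text
clock: 9.55
tool_pos: [0.5682, 0.0432, 0.1438]
ee_rot: [-3.142, -0.0, 2.815]
force: [2.1, -0.5, -8.7]
width: 0.019
gripper_force: 98.1
```

```bash
python3 - <<'E'
from h import *
s=get_state();print(s["tool_pos"],s["force"],s["ft_torque"])
for n in("wrist","scene","top"):
    d=snapshot(n);np.savez(f"pics/{n}3.npz",**d)
W=load("wrist3");S=load("scene3");T=load("top3")
o=np.zeros((600,800,3),np.uint8)
o[:300,:400]=cv2.resize(W.im[200:470,200:560],(400,300))
o[:375,400:]=cv2.resize(S.im[200:350,240:400],(400,375),interpolation=cv2.INTER_CUBIC)
o[300:600,:400]=cv2.resize(T.im[195:270,280:380],(400,300),interpolation=cv2.INTER_CUBIC)
cv2.imwrite("pics/c6.png",o[:,:,::-1])
E
```

```text
[0.56824561 0.04316518 0.14377   ] [ 2.08312956 -0.54053252 -8.74642445] [-0.03031167 -0.28341306  0.01285882]
```

View pics/c6.png

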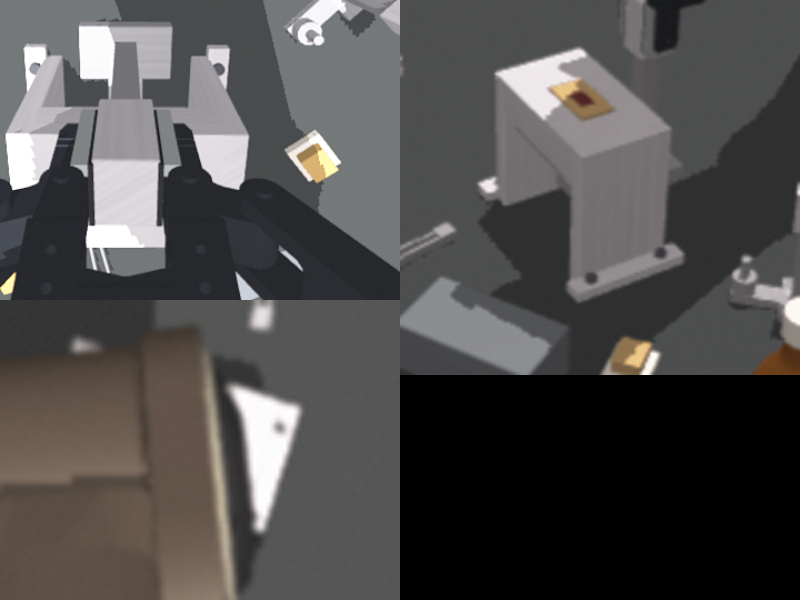

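>>> {"method": "apply_moves", "body": {
  "plan": [0,0,-1,0,0,0,15,0,0,-1,0,0,0,15,0,0,-1,0,0,0,15,0,0,-1,0,0,0,15,0,0,-1,0,0,0,15,0,0,-1,0,0,0,15,0,0,-1,0,0,0,15,0,0,-1,0,0,0,15]
}}

```text
clock: 10.7
tool_pos: [0.5683, 0.0432, 0.1518]
ee_rot: [3.142, -0.0, 2.815]
force: [3.5, -1.2, -9.1]
width: 0.0186
gripper_force: 98.1
```

>>> {"method": "apply_moves", "body": {
  "plan": [0,0,-1,0,0,0,15,0,0,-1,0,0,0,15,0,0,0,0,0,0,15]
}}

```text
clock: 11.08
tool_pos: [0.5683, 0.0432, 0.1539]
ee_rot: [3.141, 0.0, 2.815]
force: [1.6, -2.3, -7.9]
width: 0.019
gripper_force: 98.2
```

>>> {"method": "apply_moves", "body": {
  "plan": [0,0,-1,0,0,0,15,0,0,0,0,0,0,15]
}}

```text
clock: 11.32
tool_pos: [0.5683, 0.0432, 0.1544]
ee_rot: [-3.141, -0.0, 2.815]
force: [3.6, -0.6, -13.3]
width: 0.0189
gripper_force: 98.5
```

>>> {"method": "apply_moves", "body": {
  "plan": [0,0,-0.6,0,0,0,15,0,0,0,0,0,0,15]
}}

```text
clock: 11.58
tool_pos: [0.5683, 0.0431, 0.1544]
ee_rot: [-3.141, -0.0, 2.815]
force: [6.1, -0.1, -17.9]
width: 0.0188
gripper_force: 98.3
```

>>> {"method": "apply_moves", "body": {
  "plan": [0,0,2,0,0,0,15,0,0,5,0,0,0,15,0,0,8,0,0,0,15,0,0,8,0,0,0,15,0,0,8,0,0,0,15,0,0,5,0,0,0,15,0,0,0,0,0,0,15,8,0,0,0,0,0,15]
}}

```text
clock: 12.58
tool_pos: [0.561, 0.0456, 0.1194]
ee_rot: [3.141, 0.001, 2.815]
force: [-0.5, -0.1, -4.3]
width: 0.0185
gripper_force: 100.8
```

>>> {"method": "apply_moves", "body": {
  "plan": [12,0,0,0,0,0,15,15,0,0,0,0,0,15,15,0,0,0,0,0,15,12,0,0,0,0,0,15,8,0,0,0,0,0,15,0,0,4,0,0,0,15,0,0,0,0,0,0,15]
}}

```text
clock: 13.45
tool_pos: [0.5022, 0.0655, 0.115]
ee_rot: [-3.141, 0.0, 2.815]
force: [1.1, -0.1, -3.2]
width: 0.019
gripper_force: 100.8
```

>>> {"method": "apply_moves", "body": {
  "plan": [0,0,2,0,0,0,15,0,0,1.5,0,0,0,15,0,0,0.7,0,0,0,15,0,0,0,0,0,0,15]
}}

```text
clock: 13.95
tool_pos: [0.502, 0.0656, 0.111]
ee_rot: [-3.142, -0.0, 2.815]
force: [-0.3, -1.0, -3.9]
width: 0.0185
gripper_force: 100.8
```

>>> {"method": "apply_moves", "body": {
  "plan": [0,0,0.7,0,0,0,15,0,0,0,0,0,0,15]
}}

```text
clock: 14.2
tool_pos: [0.502, 0.0656, 0.1104]
ee_rot: [3.142, 0.0, 2.815]
force: [0.1, 0.5, -3.1]
width: 0.0186
gripper_force: 100.8
```

>>> {"method": "apply_moves", "body": {
  "plan": [0,0,0.5,0,0,0,15,0,0,0,0,0,0,15]
}}

```text
clock: 14.45
tool_pos: [0.5021, 0.0656, 0.1102]
ee_rot: [3.141, 0.0, 2.815]
force: [-0.8, 0.1, 1.6]
width: 0.0188
gripper_force: 101.5
```

>>> {"method": "apply_moves", "body": {
  "plan": [0,0,0,0,0,0,22,0,0,0,0,0,0,30,0,0,0,0,0,0,45,0,0,0,0,0,0,60,0,0,-20,0,0,0,60,0,0,-35,0,0,0,60,0,0,-35,0,0,0,60,0,0,0,0,0,0,60]
}}

```text
clock: 15.45
tool_pos: [0.5036, 0.0659, 0.2024]
ee_rot: [3.139, 0.004, 2.815]
force: [0.9, 1.0, 0.4]
width: 0.06
gripper_force: 0.0
```

```bash
python3 - <<'E'
from h import *
go(.6143,.0277,.16,2.815)
for n in("wrist","scene","top"):
    d=snapshot(n);np.savez(f"pics/{n}4.npz",**d)
W=load("wrist4");S=load("scene4");T=load("top4")
o=np.zeros((600,800,3),np.uint8)
o[:300,:400]=cv2.resize(W.im,(400,300))
o[:375,400:]=cv2.resize(S.im[200:350,260:420],(400,375),interpolation=cv2.INTER_CUBIC)
o[300:600,:400]=cv2.resize(T.im[195:270,280:380],(400,300),interpolation=cv2.INTER_CUBIC)
cv2.imwrite("pics/c7.png",o[:,:,::-1])
E
```

```text
pos [0.5036 0.0659 0.2024] rot [3.1386 0.0043 2.8152] F [0.9 1.  0.4] | wz 0.0 shift -117.1 -0.7 42.4
```

View pics/c7.png

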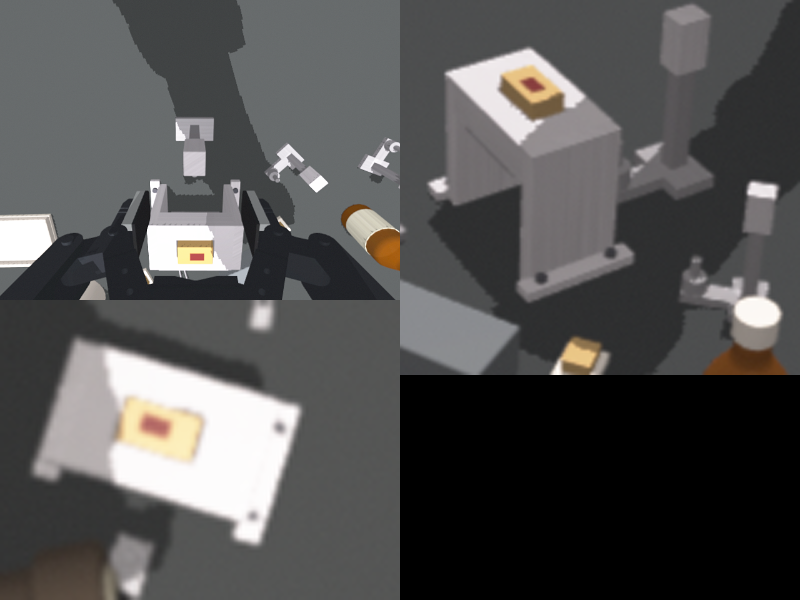

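```bash
python3 - <<'E'
from h import *
def blk(c,w,z):
    x0,y0,x1,y1=w;h=cv2.cvtColor(c.im,cv2.COLOR_RGB2HSV)
    m=np.zeros(h.shape[:2],np.uint8);m[y0:y1,x0:x1]=((h[...,1]>50)&(h[...,2]>190)|((h[...,1]>110)&(h[...,2]>60)&((h[...,0]<8)|(h[...,0]>170))))[y0:y1,x0:x1]*255
    k=max(cv2.findContours(m,cv2.RETR_EXTERNAL,cv2.CHAIN_APPROX_NONE)[0],key=cv2.contourArea)
    r=cv2.minAreaRect(k);print(r,c.at(r[0],z));return c.at(r[0],z)
W=load("wrist4");S=load("scene4");T=load("top4")
yw=2.815;ex=-np.array([np.cos(yw),np.sin(yw)]);ey=np.array([-ex[1],ex[0]])
for c,w in((W,(270,370,360,430)),(T,(300,212,340,240)),(S,(285,215,340,260))):
    P=blk(c,w,.113);print((P[:2]-[.5036,.0659])@ex,(P[:2]-[.5036,.0659])@ey)
E
```

```text
((312.0, 408.0), (26.0, 56.0), 90.0) [0.6153922  0.02771907 0.113     ]
0.11813209229889007 -0.0002978152831848185
((319.3113098144531, 226.660400390625), (19.917278289794922, 11.263565063476562), 15.945395469665527) [0.61388273 0.02709409 0.113     ]
0.11690291797084924 -0.001374017699378641
((312.1689453125, 232.87240600585938), (21.840961456298828, 11.377232551574707), 41.633541107177734) [0.61490203 0.02833317 0.113     ]
0.1174708190257586 0.0001265689275077792
```

>>> {"method": "apply_moves", "body": {
  "plan": [-30,-0.4,0,0,0,0,60,-30,0,0,0,0,0,60,-30,0,0,0,0,0,60,-27.3,0,0,0,0,0,60,0,0,25,0,0,0,60,0,0,25,0,0,0,60,0,0,18,0,0,0,60,0,0,0,0,0,0,60]
}}

```text
clock: 16.6
tool_pos: [0.6117, 0.0276, 0.1298]
ee_rot: [-3.14, -0.004, 2.815]
force: [0.2, -0.3, 0.3]
width: 0.06
gripper_force: 0.0
```

>>> {"method": "apply_moves", "body": {
  "plan": [0,0,5,0,0,0,54,0,0,4,0,0,0,50,0,0,2,0,0,0,50,0,0,0,0,0,0,50],
  "force": 30
}}

```text
clock: 17.1
tool_pos: [0.613, 0.0277, 0.1211]
ee_rot: [3.141, 0.0, 2.815]
force: [0.5, -0.1, 0.2]
width: 0.0502
gripper_force: 0.0
```

>>> {"method": "apply_moves", "body": {
  "plan": [-1.5,0,0.7,0,0,0,46,0,0,0,0,0,0,42,0,0,0,0,0,0,38,0,0,0,0,0,0,34,0,0,0,0,0,0,34,0,0,0,0,0,0,34],
  "force": 40
}}

```text
clock: 17.85
tool_pos: [0.6146, 0.0273, 0.1204]
ee_rot: [3.141, 0.001, 2.815]
force: [0.7, 0.2, 3.4]
width: 0.039
gripper_force: 40.1
```

>>> {"method": "apply_moves", "body": {
  "plan": [0,0,-1,0,0,0,34,0,0,-1.5,0,0,0,34,0,0,-1.5,0,0,0,34,0,0,0,0,0,0,34]
}}

```text
clock: 18.35
tool_pos: [0.6144, 0.0268, 0.1241]
ee_rot: [-3.141, -0.0, 2.815]
force: [3.5, -1.4, -5.8]
width: 0.0386
gripper_force: 40.9
```

>>> {"method": "apply_moves", "body": {
  "plan": [0,0,-2,0,0,0,34,0,0,-2,0,0,0,34,0,0,-2,0,0,0,34,0,0,-3,0,0,0,34,0,0,-4,0,0,0,34,0,0,-6,0,0,0,34,0,0,-8,0,0,0,34,0,0,-10,0,0,0,34]
}}

```text
clock: 19.35
tool_pos: [0.6144, 0.0272, 0.1618]
ee_rot: [3.142, -0.0, 2.815]
force: [0.3, -0.4, 0.6]
width: 0.039
gripper_force: 41.6
```

```bash
python3 - <<'E'
from h import *
go(.5858,-.2644,.16,2.815)
S=live("scene");W=live("wrist")
T=load("top4")
m=cv2.inRange(cv2.cvtColor(T.im,cv2.COLOR_RGB2HSV),(0,0,170),(179,70,255))[200:280,410:500]
k=max(cv2.findContours(m,cv2.RETR_EXTERNAL,cv2.CHAIN_APPROX_NONE)[0],key=cv2.contourArea)
r=cv2.minAreaRect(k);p=np.array(r[0])+[410,200];print(r,T.at(p,.016))
q=cv2.boxPoints(r)+[410,200];print([T.at(v,.016)[:2].round(4) for v in q])
o=np.zeros((480,800,3),np.uint8)
o[:300,:400]=cv2.resize(W.im,(400,300));o[:375,400:]=cv2.resize(S.im[150:300,240:400],(400,375))
cv2.imwrite("pics/c8.png",o[:,:,::-1])
E
```

```text
pos [0.6144 0.0272 0.1618] rot [ 3.1416e+00 -1.0000e-04  2.8153e+00] F [ 0.3 -0.4  0.6] | wz 0.0 shift -66.5 -285.3 1.8
((41.9854736328125, 38.42945861816406), (53.65824508666992, 41.290435791015625), 14.931416511535645) [ 0.5856157  -0.26435908  0.016     ]
[array([ 0.5586, -0.1942]), array([ 0.647 , -0.2213]), array([ 0.6126, -0.3344]), array([ 0.5247, -0.3071])]
```

View pics/c8.png

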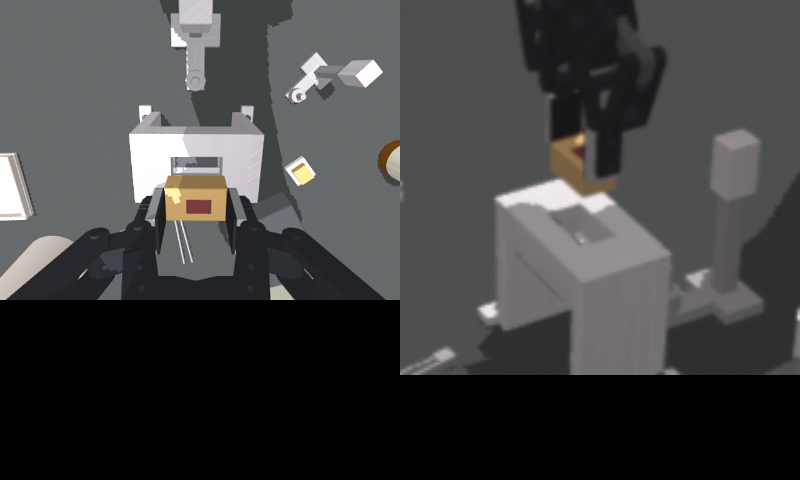

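>>> {"method": "apply_moves", "body": {
  "plan": [0,-20,-10,0,0,0,34,-9,-38,-5,0,0,0,34,-9,-38,0,0,0,0,34,-9,-38,0,0,0,0,34,-10,-38,0,0,0,0,34,-10,-38,0,0,0,0,34,-10,-38,0,0,0,0,34,-9.5,-37.3,0,0,0,0,34]
}}

```text
clock: 20.45
tool_pos: [0.5845, -0.2672, 0.1766]
ee_rot: [-3.141, -0.0, 2.814]
force: [0.5, 0.2, 0.2]
width: 0.0387
gripper_force: 41.6
```

>>> {"method": "apply_moves", "body": {
  "plan": [0,0,25,0,0,0,34,0,0,30,0,0,0,34,0,0,30,0,0,0,34,0,0,25,0,0,0,34,0,0,15,0,0,0,34,0,0,8,0,0,0,34,0,0,0,0,0,0,34]
}}

```text
clock: 21.32
tool_pos: [0.5858, -0.2647, 0.0433]
ee_rot: [-3.141, -0.0, 2.815]
force: [-1.0, 0.3, -0.0]
width: 0.0385
gripper_force: 41.6
```

```bash
python3 - <<'E'
from h import *
go(.5858,-.2644,.0325,2.815)
E
```

```text
pos [ 0.5858 -0.2647  0.0433] rot [-3.1415e+00 -2.0000e-04  2.8150e+00] F [-1.   0.3 -0. ] | wz 0.0 shift 0.1 0.3 10.8
```

>>> {"method": "apply_moves", "body": {
  "plan": [0,0,4,0,0,0,34,0,0,3,0,0,0,34,0,0,2,0,0,0,34,0,0,1,0,0,0,34,0,0,0,0,0,0,34]
}}

```text
clock: 21.95
tool_pos: [0.586, -0.2644, 0.0332]
ee_rot: [3.142, 0.0, 2.815]
force: [0.0, 0.2, -0.3]
width: 0.0385
gripper_force: 41.6
```

>>> {"method": "apply_moves", "body": {
  "plan": [0,0,0.7,0,0,0,34,0,0,0,0,0,0,34]
}}

```text
clock: 22.2
tool_pos: [0.5861, -0.2644, 0.0331]
ee_rot: [3.141, 0.0, 2.815]
force: [-1.8, 0.7, 4.9]
width: 0.0385
gripper_force: 42.2
```

Contact with the dish floor. Release and retreat.

>>> {"method": "apply_moves", "body": {
  "plan": [0,0,0,0,0,0,40,0,0,0,0,0,0,46,0,0,0,0,0,0,54,0,0,0,0,0,0,54,0,0,-15,0,0,0,54,0,0,-30,0,0,0,54,0,0,-40,0,0,0,54,0,0,-40,0,0,0,54]
}}

```text
clock: 23.2
tool_pos: [0.5859, -0.2645, 0.1598]
ee_rot: [-3.142, 0.001, 2.815]
force: [0.6, -0.6, -0.2]
width: 0.0539
gripper_force: 0.0
```

>>> {"method": "apply_moves", "body": {
  "plan": [50,0,-20,0,0,0,54,50,0,0,0,0,0,54,0,0,0,0,0,0,54,0,0,0,0,0,0,54]
}}

```text
clock: 23.7
tool_pos: [0.4922, -0.2326, 0.1788]
ee_rot: [3.141, 0.003, 2.815]
force: [0.8, -0.6, 0.1]
width: 0.054
gripper_force: 0.0
```

```bash
python3 - <<'E'
from h import *
S=live("scene");T=live("top")
o=np.zeros((600,800,3),np.uint8)
o[:300,:400]=cv2.resize(T.im[180:300,180:340],(400,300));o[:300,400:]=cv2.resize(T.im[180:300,380:540],(400,300))
o[300:,:400]=cv2.resize(S.im[170:320,140:340],(400,300));o[300:,400:]=cv2.resize(S.im[220:400,260:500],(400,300))
cv2.imwrite("pics/c9.png",o[:,:,::-1])
E
```

```text
(no output)
```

View pics/c9.png

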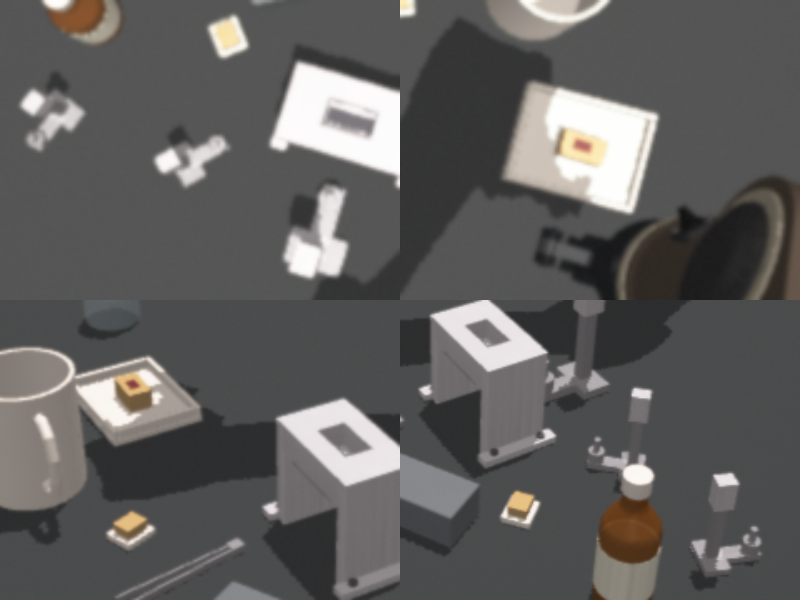

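The block sits flat in the dish with its dark patch up, at about (583,145) in the crop. The tool stands upright on the bench, and everything else is where it was.

```bash
python3 -c "
from station import job_done;print(job_done())"
```

```text
the job is handed in; nothing more can be done
None
```

I handed the job in at about 24 s: the block was pushed fully up and now lies flat, patch up, in the white dish; the knockout tool stands upright on the bench, and nothing else was disturbed.

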